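# Dock the label printer

### The arm

A 6-joint arm with a two-finger parallel gripper is mounted at the origin on a cart in front of the work surface, level with it; the furniture and walls round the work are solid. World frame = base frame: x ahead of the robot, y to its left, z up, the work surface at z = 0. Lengths are in mm, angles in rad, forces in N, time in s.
With the tool pointing down it reaches from about 325 to 775 mm from the base axis. Payload 5.5 kg.
Tool frame: the origin (TCP) lies at the very end of the fingers, on their centre line; the grasp point (between the pads) lies 19 mm behind it; z points along the fingers, y is the line along which they close (so a half turn about z gives the same grasp; the last joint's range is limited). The gripper opens to 88 mm and grips with 3 to 60 N. Pads are 20 mm wide; open, the fingers measure 115 mm over their backs; the gripper's body (75 mm by 178 mm) begins 61 mm behind the grasp point.
Start: joints at [-1.337, 0.091, 1.231, -0, 1.82, -0.057], TCP at [172.031, -574.823, 222.631] pointing down, gripper open.
Joint ranges: [-2.87, 2.87], [-0.86, 2.18], [0.17, 2.46], [-1.51, 4.65], [0.06, 2.69], [-2.65, 2.65]. Speed limits (rad/s): [2.57, 2.57, 3.01, 3.14, 3.14, 3.14].

### API

Orientations are given as a unit quaternion [w, x, y, z].
In Python, from cell import manip gives the robot as it stands. The module is installed in compiled form; this text tells all that it offers.
- The arm moves only by the shell command python3 -m creep 'ROWS' [OPENING]. ROWS is JSON, a list of rows, each a list of 4 numbers: the shift along the tool's x, y, z in mm, then the turn about the tool's z in rad. A call has exactly 10 rows; each row is the pose to reach, as a shift and turn from the pose commanded when the call began, along the tool's axes at that moment; what a row does not reach only later rows make up. A row lasts 1/12 s, in which the tool goes at most 41.7 mm and 7.16 degrees, less where a joint would pass 70% of its speed; a pose out of reach is approached as far as the arm can. A call with a gripper value outside its range is refused whole. OPENING is the finger opening in mm, from 0 to 87.8, set as the call begins (- or left out, the last holds). The fingers move at their own pace and stop on an object; the grip force is fixed at half the most. Time passes only in rows, so rows that repeat a pose let the fingers close, or fill a call up. It gives the time, the measured TCP pose, the force, the opening and the grip force at its end, in the units of the state.
- manip.read_state(): the state, without advancing time (a new reading comes with each control period).
- manip.camera(name): name is "side" or "top" or "wrist"; returns a dict with "img" (400x640x3 uint8, red, green, blue), "range_z" (400x640 float32, mm along the optical axis (not along the pixel's ray), 0 where there is no reading), "K" (3x3 intrinsics, pixels), "pose" (4x4, takes a point from camera to world coordinates). Camera axes: x right, y down, z forward; pixel columns grow to the right and rows downward; lengths in mm; the calibration is good to about 2 mm. A picture is of the moment at which its call begins.
- manip.close_job(): hands the job in; it is judged then, once.
The state is a dict: "clock": time; "q": joint angles; "joint_vel": joint speeds; "effort": joint torques, N m; "eef_pos": TCP position; "tcp_rot": TCP orientation; "ft_force": force on the tool from outside, world axes, zero at the start; "torque": the same for the moment, N m; "finger_gap": opening from 0.0 (shut) to 1.0 (fully open); "gripper_force": force on a finger pad.
Only numpy, scipy, OpenCV 4.12 (cv2) and the standard library are available. Lean on these libraries where they do the work, as an engineer would, in place of code of your own. Each camera call takes 0.05 s, during which the arm holds its last target. There are 200 camera calls.

### The job

Someone dropped the hand-held label printer carelessly on its charging dock, so it is not charging: its heel is short of the hook and its head is propped up on the spring catch. Square it up and slide it back until the tongue on its heel is fully home under the hook, then press the head down until the catch snaps over its lip and it lies flat in the dock, screen up. Leave the jar, the marker and the roll of tape around it where they are.

Things in the scene. Friction and masses are not known exactly. Their poses are not given: they have to be found in the camera images.
- dock: Grey charging dock, fixed on the worktop, 212 x 96 x 42 mm. Origin: centre of its underside, on the worktop; x along its length towards the hook end, z up. Flat bed, top at z = 10. Two cheeks, 56 mm apart inside, x 50 to 96, tops at z = 33, with flared lead-ins from x = 28, guide the printer's 52 mm wide grip. Black spring catch at x = -92.
- dock_bed (a point): Middle of the flat top of the dock's bed, 10 mm above the dock's origin; same axes as the dock.
- dock_hook (a point): Front lower edge of the hook, at (78, 0, 31) mm in the dock's frame. The hook is 60 mm wide, z 31 to 42, and reaches from here back to the wall at x = 91.5, which stops the tongue.
- dock_guides (a point): Midway between the two low guides for the printer's head: at (-50, 0, 20) mm in the dock's frame. They are 79 mm apart inside, x -63 to -37, tops sloped outwards, up to about z = 26.
- dock_catch (a joint): Angle of the black spring catch, rad: 0 = upright (closed), to 0.5 = pushed outwards; a spring returns it to 0. Its nose, 38 mm wide, reaches in to x = -81, z = 28 in the dock's frame; above it a tab flares outwards up to x = -97, z = 48. A lip pressed down the tab's inner face drives it out 0.2 rad, passes the nose and is held; takes 10 to 20 N.
- catch_tab (a point): Top of the catch's flared tab, about 48 mm above the worktop.
- label_printer: Hand-held label printer, loose, 0.3 kg, 176 mm long, white; dark screen, grey keys. Origin: centre of its underside; x towards the heel, z out of the screen side. Head: x -78 to -6, 74 wide, 38 thick. Grip: x to 72, 52 wide, 28 thick. Docked, its origin is within 2 mm of the middle of the bed. At the start it is 25 to 35 mm short of that, a little askew, head leaning on the catch tab.
- printer_heel (a point): End of the black tongue on the printer's heel, at (90, 0, 9) mm in its frame. The tongue is 36 mm wide, 18 mm long, z 4 to 14.
- printer_lip (a point): Middle of the black round lip on the head's end, at (-80, 0, 8) mm in the printer's frame; radius 6 mm, 60 mm wide, so it reaches x = -86, z 2 to 14.
- printer_cover (a point): Middle of the plain grey tape-bay cover on top of the head, the place to press, at (-54, 0, 38.5) mm in its frame.
- peach_jar: Filled jar with a white lid, 68 x 67 x 99 mm, standing beyond the hook end of the dock; origin under its centre.
- marker_a: Pen, 135 mm long along its y, 17 mm thick, lying beside the dock on the far side; origin under its middle.
- label_tape: Roll of tape lying flat, 96 mm across, 25 mm high, beyond the dock on the far side; origin under its centre.

How it is judged (in metres and radians):
At the end, for the whole second after the job is handed in: Tongue end under the hook (over 85.5 mm along the dock from its middle, under 14 mm above the bed); lip middle under 12 mm above the bed with the catch sprung back over it (below 0.08 rad); printer flat within 0.04 rad, screen up, along the dock within 0.06 rad, at rest (x of printer_heel in the frame of dock_bed above 0.0855 m and z of printer_heel in the frame of dock_bed below 0.014 m and z of printer_lip in the frame of dock_bed below 0.012 m and value of joint dock_catch below 0.08 rad and angle between label_printer's own z axis and vertical below 0.04 rad and angle between the x axis of label_printer and the x axis of dock, either way round below 0.06 rad and linear speed of label_printer below 0.02 m/s); the robot touches nothing.
It fails at once if the jar beside the dock is moved more than 25 mm or tipped (distance of peach_jar from where it was at the start of the episode above 0.025 m or angle between peach_jar's own z axis and vertical above 0.3 rad).
It fails at once if the marker or the roll of tape is moved more than 30 mm (distance of any of marker_a, label_tape from where it was at the start of the episode above 0.03 m).
It also fails if it takes over 38 s, if anything falls off the work surface, if the arm or the gripper's body presses on something with over 40 N, if the wrist force passes 120 N, or if a joint passes its speed limit or range.

## Working session

There is one attempt and no reset: what is moved stays moved. The work goes in short steps, Python scripts to look and compute and a shell command to move; the robot and the scene stay as the last step left them, time stands still between calls to the robot, and variables do not carry over. Pictures are saved under pics/ and viewed, at most 10 in all, crops included, and the job is handed in when it is done.

```bash
mkdir -p pics; python3 - <<'E'
from cell import manip
import cv2,numpy as np
for n in("top","side"):
    c=manip.camera(n); cv2.imwrite(f"pics/{n}0.png",c["img"][:,:,::-1]); np.savez(f"{n}0.npz",**{k:c[k] for k in("img","range_z","K","pose")})
    print(n,c["pose"].round(2).tolist(),c["K"].tolist())
s=manip.read_state();print(s)
E
```

```text
top [[0.03, -0.98, 0.19, 309.96], [-1.0, -0.02, 0.02, 49.18], [-0.02, -0.19, -0.98, 898.89], [0.0, 0.0, 0.0, 1.0]] [[379.89052035464334, 0.0, 325.2457312229835], [0.0, 379.89052035464334, 196.49151316799663], [0.0, 0.0, 1.0]]
side [[-0.99, -0.07, 0.12, 351.01], [-0.14, 0.62, -0.78, 880.15], [-0.02, -0.79, -0.62, 724.93], [0.0, 0.0, 0.0, 1.0]] [[493.3767203612649, 0.0, 323.4541424376508], [0.0, 493.3767203612649, 193.36617854218483], [0.0, 0.0, 1.0]]
{'clock': 0.1, 'q': array([-1.33667312e+00,  9.17876201e-02,  1.23173514e+00,  4.23575621e-06,
        1.81976412e+00, -5.66913674e-02]), 'joint_vel': array([ 0.00048584, -0.00193295, -0.00201098, -0.00145868, -0.00207843,
        0.00041737]), 'effort': array([ 1.65782280e-03, -4.47858417e+01, -4.07568812e+01,  6.99102064e-02,
        2.83693336e-02, -9.70003794e-05]), 'eef_pos': array([ 171.9871975 , -574.5657626 ,  221.63462832]), 'tcp_rot': array([-8.43964103e-04,  9.89446543e-01,  1.44895895e-01, -7.30089782e-05]), 'ft_force': array([ 0.49740873, -0.9162689 ,  0.09858753]), 'torque': array([-0.01755083,  0.03770654, -0.02584304]), 'gripper_force': 0.0, 'finger_gap': 0.9972991147565846}
```

View pics/top0.png

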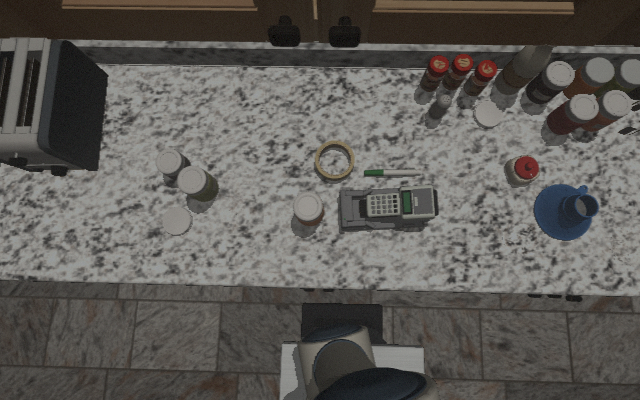

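View pics/side0.png

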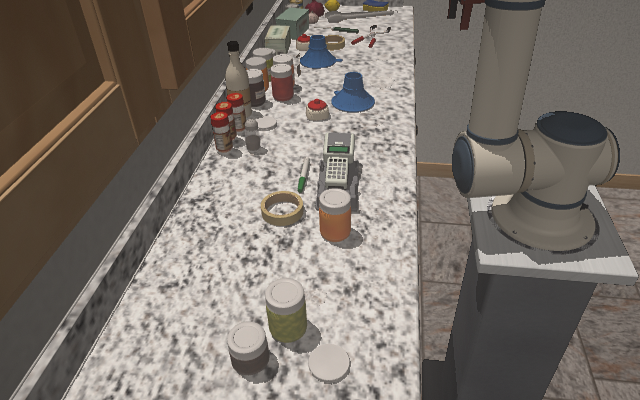

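The top view shows the dock at about (390,208), hook end to the left, with the head raised at (418,203). The jar is at (308,208), the tape at (334,160) and the marker at (393,173). The side view agrees. Next I'll get rough metric positions from depth.

```bash
cat > h.py <<'E'
import numpy as np,cv2
def cloud(c):
    z=c["range_z"];K=c["K"];v,u=np.mgrid[:z.shape[0],:z.shape[1]]
    P=np.stack([(u-K[0,2])/K[0,0]*z,(v-K[1,2])/K[1,1]*z,z],-1)
    T=c["pose"];return P@T[:3,:3].T+T[:3,3]
def ortho(c,x0,x1,y0,y1,s=2):
    "colour and height maps, rows: x decreasing, cols: y decreasing, s px/mm"
    P=cloud(c).reshape(-1,3);C=c["img"].reshape(-1,3);ok=c["range_z"].ravel()>0
    ok&=(P[:,0]>x0)&(P[:,0]<x1)&(P[:,1]>y0)&(P[:,1]<y1);P=P[ok];C=C[ok]
    from scipy.interpolate import griddata
    gx,gy=np.meshgrid(np.arange(x1,x0,-1/s),np.arange(y1,y0,-1/s),indexing="ij")
    H=griddata(P[:,:2],P[:,2],(gx,gy),"nearest")
    I=griddata(P[:,:2],C,(gx,gy),"nearest").astype(np.uint8)
    return I,H
E
python3 - <<'E'
from h import *
c=np.load("top0.npz");P=cloud(c)
for n,(u,v) in dict(head=(418,200),keys=(384,205),dockhook=(346,208),jar=(308,205),worktop=(390,245),tape=(334,143),marker=(393,173)).items(): print(n,P[v,u].round(1))
m=(P[...,2]>6)&(P[...,1]<20)&(P[...,1]>-270)&(P[...,0]>200)&(P[...,0]<345)
v,u=np.where(m);k=(u>338)&(u<445)&(v>180)&(v<236)
q=P[v[k],u[k]];print(q.min(0),q.max(0));print(cv2.minAreaRect(q[:,:2].astype(np.float32)))
E
```

```text
head [ 466.3 -135.4   82.8]
keys [459.6 -66.2  48.3]
dockhook [452.3  19.4  39.7]
jar [446.9 102.7 100.1]
worktop [ 3.732e+02 -8.640e+01 -2.000e-01]
tape [612.5  50.1  25.7]
marker [544.6 -93.1  11.8]Traceback (most recent call last):
  File "<stdin>", line 6, in <module>
    return umr_minimum(a, axis, None, out, keepdims, initial, where)
ValueError: zero-size array to reduction operation minimum which has no identity
```

```bash
python3 -m creep '[[30,-30,-6,-0.1],[65,-65,-12,-0.2],[95,-94,-18,-0.3],[125,-123,-24,-0.4],[155,-152,-30,-0.5],[185,-182,-36,-0.6],[215,-211,-42,-0.7],[245,-240,-48,-0.8],[275,-270,-54,-0.9],[300,-295,-60,-1.0]]' && python3 -c "
from cell import manip;print(manip.read_state()['tcp_rot'])"
```

```text
clock: 0.93
eef_pos: [371.2, -211.5, 281.2]
tcp_rot: [-0.0, 0.797, 0.603, -0.0]
ft_force: [1.1, 0.7, 0.1]
finger_gap: 1.0
gripper_force: 0.0
[-1.56366157e-04  7.97481152e-01  6.03343837e-01 -4.47108089e-05]
```

```bash
python3 -m creep '[[30,6,-8,-0.06],[60,12,-16,-0.12],[90,18,-24,-0.18],[115,24,-32,-0.24],[130,27,-40,-0.28],[139,28,-40,-0.28],[139,28,-40,-0.28],[139,28,-40,-0.28],[139,28,-40,-0.28],[139,28,-40,-0.28]]' && python3 - <<'E'
from cell import manip
from h import *
c=manip.camera("wrist"); cv2.imwrite("pics/w1.png",c["img"][:,:,::-1]); np.savez("w1.npz",**{k:c[k] for k in("img","range_z","K","pose")})
print(c["pose"].round(2).tolist(),c["K"][0,0])
E
```

```text
clock: 1.77
eef_pos: [435.8, -88.5, 320.7]
tcp_rot: [-0.0, 0.708, 0.706, -0.0]
ft_force: [0.3, -0.2, 0.1]
finger_gap: 1.003
gripper_force: 0.0
[[1.0, -0.0, -0.0, 435.76], [-0.0, -0.97, -0.26, -19.11], [-0.0, 0.26, -0.97, 482.25], [0.0, 0.0, 0.0, 1.0]] 353.9113198326168
```

View pics/w1.png

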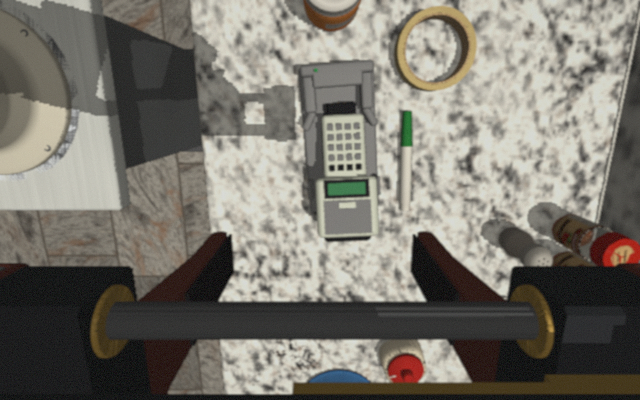

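The wrist view shows the whole dock, with hook wall corners at (300,65) and (375,62). The printer's head spans about (318–378, 178–240) and its grip is at (343,145). I'll build an ortho map with the height profile.

```bash
python3 - <<'E'
from h import *
c=np.load("w1.npz")
I,H=ortho(c,385,535,-215,55,3)
# rotate so that y vertical is natural
hm=cv2.applyColorMap(np.clip(H*2.6,0,255).astype(np.uint8),cv2.COLORMAP_JET)
cv2.imwrite("pics/o1.png",cv2.resize(np.vstack([I[:,:,::-1],hm]),(660,733)) if 0 else np.vstack([cv2.resize(I[:,:,::-1],(540,300)),cv2.resize(hm,(540,300))]))
P=cloud(c);
def edge(mask,n):
    q=P[mask][:,:2].astype(np.float32);print(n,len(q),cv2.minAreaRect(q))
z=P[...,2];X=P[...,0];Y=P[...,1]
roi=(X>385)&(X<535)&(Y>-215)&(Y<50)
edge(roi&(z>38)&(z<46)&(Y>5),"hook top")
edge(roi&(z>6)&(z<60)&(Y>-80)&(X<515),"dock part")
# printer top head plane fit
g=P[roi&(z>60)&(Y<-100)];A=np.c_[g[:,:2],np.ones(len(g))];s=np.linalg.lstsq(A,g[:,2],rcond=None)[0];print("headplane",s)
edge(roi&(z>62)&(Y<-80),"head")
for y in range(30,-200,-10):
    r=roi&(abs(Y-y)<2)
    f=lambda a,b:(X[r&(z>a)&(z<b)].min().round(0),X[r&(z>a)&(z<b)].max().round(0)) if (r&(z>a)&(z<b)).any() else None
    m=r&(abs(X-457)<8);print(y,"z mid",np.median(z[m]).round(1) if m.any() else None,">6",f(6,100),">36",f(36,100),"X8-13",f(8,13))
E
```

```text
hook top 1473 ((453.01849365234375, 18.5926456451416), (86.78478240966797, 27.30595588684082), 4.1831841468811035)
dock part 6966 ((456.0917663574219, -25.346805572509766), (95.79562377929688, 115.77633666992188), 3.990206718444824)
headplane [-7.61132422e-02 -3.76419113e-02  1.09130605e+02]
head 10901 ((445.8526611328125, -131.5613250732422), (103.11063385009766, 113.58614349365234), 89.99384307861328)
30 z mid 41.0 >6 (np.float64(412.0), np.float64(535.0)) >36 (np.float64(412.0), np.float64(496.0)) X8-13 (np.float64(529.0), np.float64(530.0))
20 z mid 41.2 >6 (np.float64(405.0), np.float64(535.0)) >36 (np.float64(409.0), np.float64(492.0)) X8-13 (np.float64(406.0), np.float64(535.0))
10 z mid 41.4 >6 (np.float64(406.0), np.float64(501.0)) >36 (np.float64(424.0), np.float64(483.0)) X8-13 (np.float64(406.0), np.float64(499.0))
0 z mid 9.6 >6 (np.float64(407.0), np.float64(502.0)) >36 None X8-13 (np.float64(407.0), np.float64(501.0))
-10 z mid 9.7 >6 (np.float64(407.0), np.float64(503.0)) >36 None X8-13 (np.float64(408.0), np.float64(502.0))
-20 z mid 20.9 >6 (np.float64(408.0), np.fl
[... 1674 characters left out ...]
z mid 80.3 >6 (np.float64(421.0), np.float64(511.0)) >36 (np.float64(428.0), np.float64(501.0)) X8-13 (np.float64(421.0), np.float64(511.0))
-150 z mid 83.2 >6 (np.float64(418.0), np.float64(513.0)) >36 (np.float64(429.0), np.float64(501.0)) X8-13 (np.float64(420.0), np.float64(425.0))
-160 z mid 85.8 >6 (np.float64(418.0), np.float64(502.0)) >36 (np.float64(429.0), np.float64(502.0)) X8-13 (np.float64(420.0), np.float64(425.0))
-170 z mid 79.4 >6 (np.float64(432.0), np.float64(491.0)) >36 (np.float64(432.0), np.float64(491.0)) X8-13 None
-180 z mid 64.8 >6 (np.float64(438.0), np.float64(494.0)) >36 (np.float64(438.0), np.float64(494.0)) X8-13 None
-190 z mid None >6 None >36 None X8-13 None
```

View pics/o1.png

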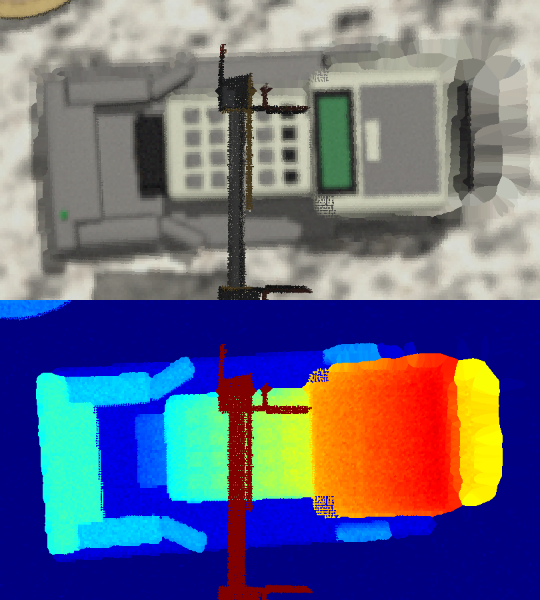

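Measured poses:
- **Dock:** origin about (459.6, -73.2), with its x axis along +y and yawed +0.071.
- **Printer:** tilted about 0.25 rad, 28 mm short and about 0.03 askew.

I'll grip it across the grip with the fingertips above the cheek tops, aligned with the dock.

```bash
python3 -m creep '[[3,8,35,-0.03],[6,16,70,-0.06],[9,24,105,-0.071],[9,24,140,-0.071],[9,24,175,-0.071],[9,24,205,-0.071],[9,24,225,-0.071],[9,24,230,-0.071],[9,24,230,-0.071],[9,24,230,-0.071]]' 87.8; python3 -c "
from cell import manip;s=manip.read_state();print(s['eef_pos'],s['tcp_rot'],s['q'])"
```

```text
clock: 2.65
eef_pos: [460.6, -79.1, 92.5]
tcp_rot: [0.001, 0.682, 0.731, 0.0]
ft_force: [0.6, -0.0, 0.9]
finger_gap: 0.999
gripper_force: 0.0
[460.59686018 -79.13174796  92.52808501] [5.79472656e-04 6.81888421e-01 7.31455913e-01 3.05906412e-04] [-2.42936057e-01 -2.61060616e-01  1.79330723e+00 -2.84347873e-05
  1.60803583e+00 -3.13050528e-01]
```

```bash
python3 -m creep '[[0,0,20,0],[0,0,35,0],[0,0,45,0],[0,0,52,0],[0,0,56,0],[0,0,56,0],[0,0,56,0],[0,0,56,0],[0,0,56,0],[0,0,56,0]]' 87.8; python3 -m creep '[[0,0,0,0],[0,0,0,0],[0,0,0,0],[0,0,0,0],[0,0,0,0],[0,0,0,0],[0,0,0,0],[0,0,0,0],[0,0,0,0],[0,0,0,0]]' 48
```

```text
clock: 3.48
eef_pos: [460.6, -78.7, 35.9]
tcp_rot: [0.0, 0.682, 0.732, 0.0]
ft_force: [-0.9, -0.1, -0.5]
finger_gap: 1.001
gripper_force: 0.0
clock: 4.32
eef_pos: [460.3, -78.5, 35.3]
tcp_rot: [-0.0, 0.682, 0.732, 0.0]
ft_force: [0.4, 0.5, 0.2]
finger_gap: 0.591
gripper_force: 30.0
```

```bash
python3 -m creep '[[2,0,0,0],[4,0,0,0],[6,0,0,0],[8,0,0,0],[10,0,0,0],[12,0,0,0],[14,0,0,0],[16,0,0,0],[18,0,0,0],[18,0,0,0]]'; python3 - <<'E'
from cell import manip
from h import *
c=manip.camera("wrist"); np.savez("w2.npz",**{k:c[k] for k in("img","range_z","K","pose")})
I,H=ortho(c,385,535,-215,55,3)
hm=cv2.applyColorMap(np.clip(H*2.6,0,255).astype(np.uint8),cv2.COLORMAP_JET)
cv2.imwrite("pics/o2.png",np.vstack([cv2.resize(I[:,:,::-1],(540,300)),cv2.resize(hm,(540,300))]))
E
```

```text
clock: 5.15
eef_pos: [458.9, -60.2, 35.2]
tcp_rot: [-0.0, 0.681, 0.732, 0.0]
ft_force: [-0.2, 0.6, -2.2]
finger_gap: 0.589
gripper_force: 30.0
```

View pics/o2.png

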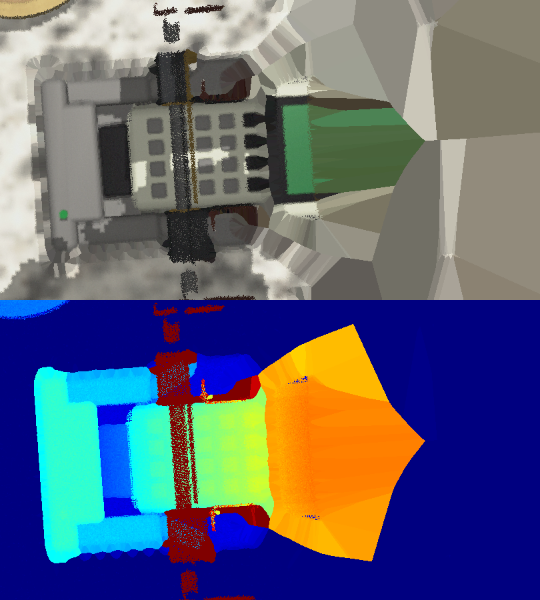

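The printer is square in the cheeks and the tongue is just entering under the hook. The heel face, at column 130, is about 14 mm from the hook edge at column 102. Slide on.

```bash
python3 -m creep '[[1,0,0,0],[2,0,0,0],[3,0,0,0],[4,0,0,0],[5,0,0,0],[6,0,0,0],[7,0,0,0],[8,0,0,0],[9,0,0,0],[9,0,0,0]]'; python3 - <<'E'
from cell import manip
from h import *
c=manip.camera("wrist");P=cloud(c);np.savez("w3.npz",**{k:c[k] for k in("img","range_z","K","pose")})
for y in range(22,-30,-2):
    m=(abs(P[...,1]-y)<1)&(abs(P[...,0]-455)<10)&(P[...,2]<100)
    print(y,np.median(P[m][:,2]).round(1) if m.any() else None,end="; ")
E
```

```text
clock: 6.03
eef_pos: [458.3, -51.5, 35.3]
tcp_rot: [-0.0, 0.682, 0.732, 0.0]
ft_force: [-0.2, -0.6, -2.8]
finger_gap: 0.591
gripper_force: 30.0
22 41.5; 20 41.4; 18 41.5; 16 41.4; 14 41.6; 12 41.6; 10 41.5; 8 41.4; 6 40.4; 4 22.4; 2 22.6; 0 23.5; -2 36.6; -4 38.6; -6 39.3; -8 39.9; -10 40.5; -12 42.4; -14 42.9; -16 43.5; -18 43.5; -20 43.2; -22 43.9; -24 45.6; -26 46.3; -28 46.8;
```

```bash
python3 -m creep '[[1,0,0,0],[2,0,0,0],[3,0,0,0],[3.5,0,0,0],[4,0,0,0],[4.5,0,0,0],[5,0,0,0],[5.5,0,0,0],[5.5,0,0,0],[5.5,0,0,0]]'; python3 - <<'E'
from cell import manip
from h import *
c=manip.camera("wrist");P=cloud(c);np.savez("w4.npz",**{k:c[k] for k in("img","range_z","K","pose")})
for y in range(10,-70,-2):
    m=(abs(P[...,1]-y)<1)&(abs(P[...,0]-455)<10)&(P[...,2]<100)
    print(y,np.median(P[m][:,2]).round(1) if m.any() else None,end="; ")
E
```

```text
clock: 6.92
eef_pos: [458.0, -46.8, 35.4]
tcp_rot: [0.0, 0.682, 0.732, -0.0]
ft_force: [0.2, -4.6, -2.1]
finger_gap: 0.588
gripper_force: 29.9
10 41.5; 8 41.3; 6 40.6; 4 35.0; 2 37.5; 0 39.0; -2 39.6; -4 40.0; -6 41.1; -8 42.8; -10 43.2; -12 43.6; -14 43.1; -16 43.5; -18 44.3; -20 46.0; -22 46.5; -24 47.1; -26 46.5; -28 46.7; -30 47.6; -32 49.3; -34 49.9; -36 50.3; -38 49.9; -40 50.1; -42 51.0; -44 52.5; -46 53.2; -48 53.7; -50 53.3; -52 53.5; -54 54.2; -56 55.9; -58 56.6; -60 56.5; -62 55.7; -64 None; -66 None; -68 None;
```

```bash
python3 -m creep '[[0,0,0,0],[0,0,0,0],[0,0,0,0],[0,0,0,0],[0,0,0,0],[0,0,-20,0],[0,0,-50,0],[0,0,-85,0],[0,0,-100,0],[0,0,-100,0]]' 87; python3 -m creep '[[-20,0,0,0],[-50,0,0,0],[-75,0,0,0],[-75,0,0,0],[-75,0,0,0],[-75,0,0,0],[-75,0,0,0],[-75,0,0,0],[-75,0,0,0],[-75,0,0,0]]' 0; python3 - <<'E'
from cell import manip
from h import *
print(manip.read_state()['eef_pos'])
c=manip.camera("wrist");P=cloud(c)
cv2.imwrite("pics/w5.png",c["img"][:,:,::-1])
for y in range(10,-170,-6):
    m=(abs(P[...,1]-y)<1)&(abs(P[...,0]-455+.07*y)<10)&(P[...,2]<100)
    print(y,np.median(P[m][:,2]).round(1) if m.any() else None,end="; ")
E
```

```text
clock: 7.8
eef_pos: [460.1, -46.4, 140.3]
tcp_rot: [0.003, 0.681, 0.732, 0.002]
ft_force: [0.1, -0.3, 1.5]
finger_gap: 0.993
gripper_force: 0.0
clock: 8.63
eef_pos: [463.3, -120.4, 135.3]
tcp_rot: [0.0, 0.681, 0.732, 0.0]
ft_force: [-0.1, -0.4, 0.4]
finger_gap: 0.27
gripper_force: 0.0
[ 463.33362654 -120.44259216  135.34885756]
10 41.4; 4 23.7; -2 37.1; -8 38.1; -14 39.8; -20 38.9; -26 40.6; -32 39.7; -38 41.5; -44 40.6; -50 42.4; -56 41.7; -62 43.3; -68 42.7; -74 42.7; -80 54.1; -86 54.8; -92 55.5; -98 55.6; -104 55.7; -110 57.0; -116 56.8; -122 57.0; -128 57.6; -134 58.2; -140 58.4; -146 56.0; -152 None; -158 30.2; -164 36.1;
```

View pics/w5.png

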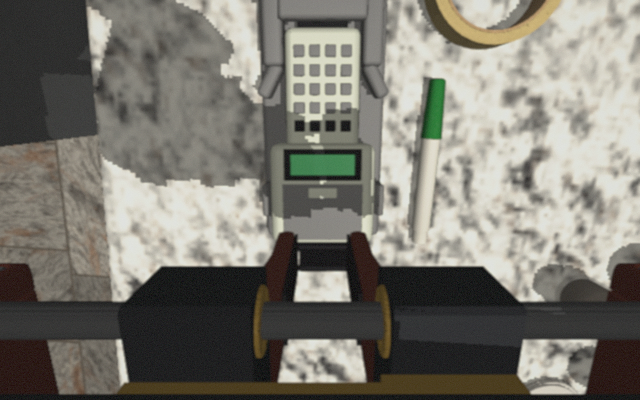

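The head has dropped to about 0.07 rad, held on the catch. The heel is at the hook, with the head at (320,190) square between the guides. Press on the cover with the fingers closed.

```bash
python3 -m creep '[[-6,0,25,0],[-6,0,50,0],[-6,0,65,0],[-6,0,70,0],[-6,0,73,0],[-6,0,76,0],[-6,0,78,0],[-6,0,80,0],[-6,0,81,0],[-6,0,81,0]]' 0
```

```text
clock: 9.52
eef_pos: [463.9, -127.0, 54.7]
tcp_rot: [0.0, 0.682, 0.732, 0.0]
ft_force: [-0.3, 0.3, -0.1]
finger_gap: 0.005
gripper_force: 0.0
```

```bash
python3 -m creep '[[0,0,1,0],[0,0,2,0],[0,0,3,0],[0,0,4,0],[0,0,5,0],[0,0,5,0],[0,0,6,0],[0,0,6,0],[0,0,6,0],[0,0,6,0]]'
```

```text
clock: 10.35
eef_pos: [463.9, -127.1, 49.3]
tcp_rot: [0.0, 0.682, 0.732, 0.0]
ft_force: [-1.8, -0.5, 5.8]
finger_gap: 0.006
gripper_force: 3.0
```

```bash
python3 -m creep '[[0,0,1,0],[0,0,1,0],[0,0,2,0],[0,0,2,0],[0,0,3,0],[0,0,3,0],[0,0,4,0],[0,0,4,0],[0,0,4,0],[0,0,4,0]]'
```

```text
clock: 11.18
eef_pos: [464.4, -127.3, 48.8]
tcp_rot: [0.001, 0.682, 0.732, 0.0]
ft_force: [-9.5, 2.1, 23.3]
finger_gap: 0.008
gripper_force: 11.5
```

```bash
python3 -m creep '[[0,0,-10,0],[0,0,-40,0],[0,0,-80,0],[0,0,-120,0],[0,0,-150,0],[-20,0,-170,0],[-40,0,-170,0],[-60,0,-170,0],[-60,0,-170,0],[-60,0,-170,0]]'; python3 - <<'E'
from cell import manip
from h import *
c=manip.camera("wrist");P=cloud(c)
I,H=ortho(c,385,535,-215,55,3)
hm=cv2.applyColorMap(np.clip(H*3.5,0,255).astype(np.uint8),cv2.COLORMAP_JET)
cv2.imwrite("pics/o6.png",np.vstack([cv2.resize(I[:,:,::-1],(540,300)),cv2.resize(hm,(540,300))]))
for dx in(0,-25,25):
  print()
  for y in range(10,-185,-4):
    m=(abs(P[...,1]-y)<1)&(abs(P[...,0]-455-dx+.07*y)<5)&(P[...,2]<100)
    print(y,np.median(P[m][:,2]).round(1) if m.any() else None,end="; ")
E
```

```text
clock: 12.02
eef_pos: [467.8, -187.2, 213.7]
tcp_rot: [-0.001, 0.682, 0.731, -0.0]
ft_force: [0.6, 0.1, -0.5]
finger_gap: 0.01
gripper_force: 0.0

10 None; 6 None; 2 None; -2 None; -6 None; -10 None; -14 None; -18 None; -22 None; -26 None; -30 38.9; -34 37.9; -38 39.2; -42 39.2; -46 38.6; -50 38.9; -54 39.1; -58 38.0; -62 38.9; -66 39.3; -70 38.2; -74 37.9; -78 44.6; -82 49.1; -86 49.8; -90 49.9; -94 49.6; -98 49.5; -102 49.2; -106 49.4; -110 50.1; -114 49.9; -118 49.5; -122 49.6; -126 49.8; -130 49.5; -134 49.8; -138 49.8; -142 49.8; -146 47.6; -150 39.6; -154 28.3; -158 33.5; -162 42.2; -166 47.5; -170 45.5; -174 None; -178 -0.7; -182 -0.5; 
10 None; 6 None; 2 None; -2 None; -6 None; -10 None; -14 None; -18 None; -22 None; -26 9.1; -30 35.7; -34 36.4; -38 36.7; -42 36.8; -46 36.7; -50 36.6; -54 36.4; -58 36.2; -62 37.0; -66 36.4; -70 37.3; -74 37.1; -78 37.7; -82 47.5; -86 48.8; -90 49.1; -94 49.2; -98 49.2; -102 49.4; -106 48.6; -110 49.1; -114 49.5; -118 49.1; -122 49.3; -126 49.7; -130 49.6; -134 49.6; -138 49.7; -142 50.1; -146 49.0; -150 45.3; -154 24.5; -158 23.0; -162 13.9; -166 12.9; -170 12.9; -174 12.8; -178 -0.4; -182 -0.2; 
10 None; 6 None; 2 None; -2 None; -6 None; -10 None; -14 None; -18 None; -22 11.3; -26 19.1; -30 36.0; -34 35.2; -38 35.8; -42 35.9; -46 36.3; -50 36.6; -54 36.2; -58 36.4; -62 36.1; -66 36.5; -70 35.2; -74 37.3; -78 46.8; -82 48.9; -86 49.1; -90 49.0; -94 48.8; -98 49.2; -102 48.6; -106 49.2; -110 49.1; -114 49.0; -118 49.5; -122 49.1; -126 49.7; -130 49.3; -134 49.6; -138 49.5; -142 49.5; -146 45.7; -150 24.2; -154 23.0; -158 13.7; -162 13.0; -166 12.2; -170 12.7; -174 -0.2; -178 -0.9; -182 -0.4;
```

View pics/o6.png

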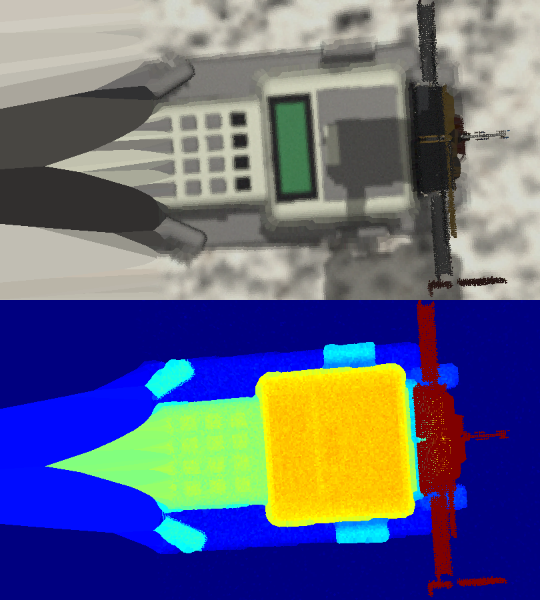

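The head lies flat at about 49 mm, the lip tops read 23–24 mm, and the catch tab stands upright at column 440. I'll verify the heel end with a view from further back.

```bash
python3 -m creep '[[30,0,-15,0],[60,0,-30,0],[60,0,-60,0],[60,0,-80,0],[60,0,-80,0],[60,0,-80,0],[60,0,-80,0],[60,0,-80,0],[60,0,-80,0],[60,0,-80,0]]'; python3 - <<'E'
from cell import manip
from h import *
c=manip.camera("wrist");P=cloud(c)
I,H=ortho(c,385,535,-215,55,3)
cv2.imwrite("pics/o7.png",cv2.resize(I[:,:,::-1],(648,360)))
D=np.array([-.0714,.9974]);N=np.array([.9974,.0714])
R=P[...,:2]-np.array([459.6,-73.2]);a=R@D;b=R@N;z=P[...,2]
for x in list(range(100,60,-2))+list(range(-70,-104,-2)):
    m=(abs(a-x)<1)&(abs(b)<14)&(z<100);print(x,np.median(z[m]).round(1) if m.any() else None,end="; ")
m=(a>-74)&(a<-12)&(abs(b)<32)&(z>46)&(z<54);A=np.c_[a[m],b[m],np.ones(m.sum())];print("\nhead slope",np.linalg.lstsq(A,z[m],rcond=None)[0])
m=(a>-105)&(a<60)&(abs(b)>40)&(abs(b)<46)&(z>5)&(z<15);A=np.c_[a[m],b[m],np.ones(m.sum())];print("dock slope",np.linalg.lstsq(A,z[m],rcond=None)[0])
m=(a>-90)&(a<0)&(abs(b)<42)&(z>40);print("head yaw",cv2.minAreaRect(np.c_[a[m],b[m]].astype(np.float32)))
m=(a>5)&(a<76)&(abs(b)<27.5)&(z>34)&(z<45);print("grip",cv2.minAreaRect(np.c_[a[m],b[m]].astype(np.float32)))
E
```

```text
clock: 12.9
eef_pos: [463.4, -127.0, 293.1]
tcp_rot: [-0.001, 0.682, 0.732, -0.0]
ft_force: [-0.1, 0.3, -0.1]
finger_gap: 0.005
gripper_force: 0.0
100 41.5; 98 41.6; 96 41.5; 94 41.4; 92 41.7; 90 41.4; 88 41.5; 86 41.7; 84 41.3; 82 41.6; 80 40.3; 78 30.2; 76 23.5; 74 32.9; 72 36.2; 70 37.1; 68 37.7; 66 37.5; 64 37.6; 62 38.0; -70 49.7; -72 48.7; -74 47.3; -76 40.7; -78 39.4; -80 28.4; -82 30.7; -84 32.2; -86 35.4; -88 39.8; -90 44.0; -92 46.9; -94 47.7; -96 46.4; -98 None; -100 None; -102 None; 
head slope [-3.57602104e-04 -9.73082041e-04  4.94327542e+01]
dock slope [ 4.53542811e-04 -1.57210577e-04  9.40384994e+00]
head yaw ((-45.92441177368164, 0.009624481201171875), (83.98934173583984, 87.95982360839844), 89.93727111816406)
grip ((39.694580078125, -0.023801803588867188), (67.81808471679688, 51.871429443359375), 0.12267127633094788)
```

View pics/o7.png

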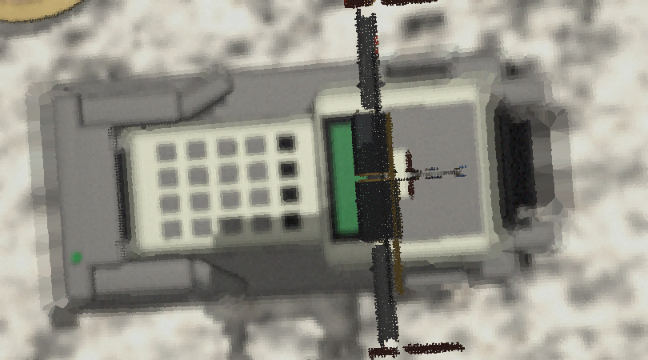

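The printer is flat and aligned. The heel face at column 130 is about 5.5 mm from the hook edge at column 120, so the tongue is home. The catch is upright over the lip, and the robot is clear. Handing in.

```bash
python3 -c "
from cell import manip;print(manip.close_job())"
```

```text
the job is handed in; nothing more can be done
None
```

I handed the job in after about 13 s of robot time: by my last wrist-camera measurements the printer lies flat and square in the dock, tongue home under the hook and catch closed over the lip. I never moved near the jar, marker or tape, but didn't re-measure them; the hand-in returned no verdict.

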